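# Clamp the glued pumice block in the rail clamp and keep it squeezed

## Task

The green pumice block has just been glued: hook its white hanger over the aluminium rail in the open stretch between the jaws, at least a couple of centimetres short of the yellow mark, then slide it along the rail to the mark, up to the fixed jaw, and let go of it. Then pump the two red wings, moving the jaw only that way, until the sprung nose presses on the block and its stem is pushed in about to the red ring, never all the way in, or the block is crushed. Finish still squeezing the wings, since the clamp slackens when they are released, and leave the orange brush, the soap dish and the pump dispenser where they are.

Things in the scene. Friction and masses are not known exactly. Their poses are not given: they have to be found in the camera images.
- clamp: blue bar clamp station fixed on the plank, its length along own y; origin on the plank under the clamp axis, z up. Blue housing at own y 125 to 215 mm, 75 mm tall, carries the red wings. Moving jaw (block 80 mm tall) and push rod lie on the axis x = 0 in front of the rail, 55 mm high; the toothed rod (61 mm high at most) sticks out behind, up to own y = 330 mm
- rail (a point): middle of the open stretch of the flat aluminium rail, on its top edge, clamp's own (31.5, -20, 108) mm; axes as the clamp. Rail along own y from -165 to +130 mm, 8 mm thick (own x 27.5 to 35.5), top edge 108 mm and bottom edge 58 mm above the plank; open from above and in front between the jaws
- fixed_jaw (a point): middle of the inner face of the fixed blue jaw, clamp's own (0, -130, 55) mm; axes as the clamp; the face looks to own +y, 50 mm wide, top 85 mm above the plank
- mark (a point): middle of the 12 mm wide yellow band on the rail, on the rail's top edge, clamp's own (31.5, -100, 108) mm; axes as the clamp. With the block up to the fixed jaw the hanger's middle is over it
- squeeze (a point): midway between the two red wings, 115 mm above the plank, clamp's own (0, 170, 115) mm, axes as the clamp. Wings: upright paddles 30 mm wide (own x), 10 mm thick, 77 to 137 mm high, facing each other along own y; outer faces 64 mm apart released, 38 mm fully squeezed; a fixed 12 mm spine, 110 mm high, between. Grip both by the outer faces from above
- wing (a joint): inward travel of each red wing (both move together, mirrored), m: 0 released, 0.013 fully squeezed; damped springs of 2 to 4.6 N per wing reopen them within 0.7 s. Squeezing advances the jaw by twice this travel, less up to 10 mm lost taking up the next tooth (8 mm apart); releasing leaves an unloaded jaw where it is. 35 N of grip is enough
- jaw (a joint): travel of the moving jaw along own -y towards the fixed jaw, m, range 0 to 0.15, held only by 3 N of friction when the wings are released; gap from nose face to fixed jaw = 0.185 - jaw + nose; it is 0.060 when the block is touched on both sides
- nose (a joint): how far the jaw's sprung black rubber nose is pushed in towards the jaw, m: 0 free, 0.012 = the red ring on its stem reaches the jaw block, 0.024 = all the way in. Spring 0.8 N per mm
- nose_face (a point): middle of the front face of the rubber nose (30 mm wide, 34 mm tall, 55 mm above the plank); axes as the clamp; the face looks to own -y
- carrier: green pumice block 40 (own x) x 60 (y) x 50 mm tall, origin at the middle of its underside, z up; starts standing on the plank, about 0.22 kg. White rigid hanger, 40 mm wide (y), behind it on its +x side, see slot and tab. When hung, its axes agree with the clamp's and its origin is about 29 mm above the plank within a few mm of clamp x = 0, leaning a few degrees
- slot (a point): middle of the roof of the hanger's rail slot, carrier's own (31.5, 0, 78) mm; axes as the carrier. The slot is open downwards, 13 mm wide (own x 25 to 38); back plate in front of it x 20 to 25 mm, lip behind it x 38 to 43 mm reaching down to z = 58 mm; hanger top z = 84 mm. Hung, the roof sits on the rail's top edge
- tab (a point): grip point on the hanger's upright white tab, carrier's own (24, 0, 109) mm; tab 12 mm thick along x, 30 mm wide along y, z = 84 to 124 mm; grip it across x from above. Axes as the carrier
- brush: orange grout brush lying on the plank, 180 mm long, 42 mm tall; bystander; origin under its middle
- soap_dish: white ceramic soap dish 85 x 120 x 26 mm on the organizer's upper tier; bystander; origin at its underside
- dispenser: closed white pump dispenser, 60 mm wide, 147 mm tall, on the organizer's upper tier; bystander; origin at its underside
- organizer: fixed clear acrylic two-tier organizer, 240 (x) x 200 (y) x 156 mm; upper tier floor 136 mm high; origin at the middle of its underside
Things that resemble listed ones, but are neither listed nor needed, are in the scene too. What is shaped like the carrier but blue or brown is not meant.

How it is judged:
By the outcome, as a careful person would: the job done as asked, in the order asked, and still so for the second after the job is handed in, while the arm keeps its last pose, push and grip.
It also fails if it takes over 54 s, if anything falls off the work surface, if the arm or the gripper's body presses on something with over 40 N, if the wrist force passes 120 N, or if a joint passes its speed limit or range.

## Robot

A 6-joint arm with a two-finger parallel gripper is mounted at the origin on the work surface. World frame = base frame: x ahead of the robot, y to its left, z up, the work surface at z = 0. Lengths are in m, angles in rad, forces in N, time in s.
With the tool pointing down it reaches from about 0.325 to 0.875 m from the base axis. Payload 4.4 kg.
Tool frame: the origin (TCP) lies at the very end of the fingers, on their centre line; the grasp point (between the pads) lies 19 mm behind it; z points along the fingers, y is the line along which they close (so a half turn about z gives the same grasp; the last joint's range is limited). The gripper opens to 85 mm and grips with 20 to 120 N. Pads are 22 mm wide; open, the fingers measure 114 mm over their backs; the gripper's body (76 mm by 85 mm) begins 54 mm behind the grasp point. The pads swing forward as they close: fully open they stand 13 mm farther back than shut.
Start: joints at [-1.329, 0.207, 1.542, -0, 1.393, -0.15], TCP at [0.22, -0.531, 0.201] pointing down, gripper open.
Joint ranges: [-2.73, 2.73], [-0.86, 2.22], [0.23, 2.46], [-1.11, 4.25], [0.08, 2.63], [-2.82, 2.82]. Speed limits (rad/s): [2.79, 2.79, 3.14, 3.14, 3.14, 3.14].

## Interface

Orientations are given as a 3x3 rotation matrix whose columns are the frame's x, y, z axes.
In Python, from rig import env gives the robot as it stands.
- The arm moves only by the tool apply_moves, never from a script. Its argument "deltas" is a list that holds one entry, the list of rows, each a list of 7 numbers: the shift along the tool's x, y, z in mm, then the turn, a rotation vector about the tool's x, y, z in rad, then the opening, from 0 (shut) to 1 (fully open). A call has 1 to 12 rows; each row is the pose to reach, as a shift and turn from the pose commanded when the call began, along the tool's axes at that moment; what a row does not reach only later rows make up. A row lasts 1/10 s, in which the tool goes at most 50 mm and 8.59 degrees, less where a joint would pass 70% of its speed; a pose out of reach is approached as far as the arm can. A call with a gripper value outside its range is refused whole. The fingers move at their own pace and stop on an object; "force" is the grip in N (left out, the last holds). Time passes only in rows, so rows that repeat a pose let the fingers close. It gives the time, the measured TCP pose, the force, the opening and the grip force at its end, in the units of the state.
- env.read_state(): the state, without advancing time (a new reading comes with each control period).
- env.camera(name): name is "scene" or "top" or "wrist"; returns a dict with "frame" (400x640x3 uint8, red, green, blue), "depth" (400x640 float32, m along the optical axis (not along the pixel's ray), 0 where there is no reading), "intrinsics" (3x3 intrinsics, pixels), "distortion" ([k1, k2, p1, p2, k3] as OpenCV has them; the pictures are not rectified), "world_to_cam" (4x4, takes a point from world to camera coordinates); the wrist camera has in their place "tool_from_camera" (4x4, takes a point from camera to tool coordinates, whose origin is the TCP and whose axes are the flange's). Camera axes: x right, y down, z forward; pixel columns grow to the right and rows downward; lengths in m; the calibration is good to about 2 mm. A picture is of the moment at which its call begins: read the wrist's pose just before it.
- env.job_done(): hands the job in; it is judged then, once.
The state is a dict: "t": time; "joints": joint angles; "joint_vel": joint speeds; "joint_efforts": joint torques, N m; "position": TCP position; "eef_rot": TCP orientation; "contact_force": force on the tool from outside, world axes, zero at the start; "wrist_torque": the same for the moment, N m; "width": finger opening in m; "finger_force": force on a finger pad.
Only numpy, scipy, OpenCV 4.12 (cv2) and the standard library are available. Lean on these libraries where they do the work, as an engineer would, in place of code of your own. Each camera call takes 0.05 s, during which the arm holds its last target. There are 200 camera calls.

## Working session

There is one attempt and no reset: what is moved stays moved. The work goes in short steps, Python scripts to look and compute and a tool call to move; the robot and the scene stay as the last step left them, time stands still between calls to the robot, and variables do not carry over. Pictures are saved under pics/ and viewed, at most 10 in all, crops included, and the job is handed in when it is done.

Besides the shell and the picture viewer there is one more tool, called after "Emit:" as name([rows], argument=value, ...), one row to a line, values as JSON. apply_moves: Moves the arm, as the interface text tells. Its arguments: {"type":"object","properties":{"deltas":{"type":"array","items":{"type":"array","items":{"type":"array","items":{"type":"number"}}}},"force":{"type":"number"}},"required":["deltas"]}

```bash
mkdir -p pics; ls; cat > h.py <<'E'
import numpy as np, cv2, pickle
from rig import env
def grab(n,tag):
    s=env.read_state(); c=env.camera(n); c['state']=s
    cv2.imwrite(f'pics/{tag}.png',c['frame'][...,::-1]); pickle.dump(c,open(f'{tag}.pkl','wb')); return c
def load(tag): return pickle.load(open(f'{tag}.pkl','rb'))
def c2w(c):
    if 'world_to_cam' in c: return np.linalg.inv(c['world_to_cam'])
    T=np.eye(4);T[:3,:3]=c['state']['eef_rot'];T[:3,3]=c['state']['position'];return T@c['tool_from_camera']
def cloud(c):
    h,w=c['depth'].shape
    uv=np.mgrid[0:h,0:w][::-1].reshape(2,-1).T.astype(float)
    n=cv2.undistortPoints(uv[:,None],c['intrinsics'],np.array(c['distortion'],float))[:,0]
    d=c['depth'].reshape(-1,1); P=np.c_[n*d,d]; T=c2w(c)
    W=P@T[:3,:3].T+T[:3,3]; W[d[:,0]==0]=np.nan
    return W.reshape(h,w,3)
def proj(c,p):
    T=np.linalg.inv(c2w(c)); r=cv2.Rodrigues(T[:3,:3])[0]
    return cv2.projectPoints(np.atleast_2d(p).astype(float),r,T[:3,3],c['intrinsics'],np.array(c['distortion'],float))[0][:,0]
E
python3 - <<'E'
from h import *
for n in('scene','top'): 
    c=grab(n,n+'0'); W=cloud(c); print(n,np.linalg.inv(c['world_to_cam'])[:3,3])
    hsv=cv2.cvtColor(c['frame'],cv2.COLOR_RGB2HSV)
    g=cv2.inRange(hsv,(40,70,40),(85,255,255)); k,l,st,ce=cv2.connectedComponentsWithStats(g)
    for i in range(1,k):
        if st[i,4]>60: print(st[i],np.nanmedian(W[l==i],0).round(3))
s=env.read_state();print(s['eef_rot'],s['width'],s['t'])
a=cv2.imread('pics/scene0.png');b=cv2.imread('pics/top0.png')
E
```

```text
pics
scene [1.29621458 0.18543685 0.78914217]
[605 132  27  29 445] [-0.144  0.703  0.05 ]
[401 210  11  24 168] [0.456 0.09  0.041]
[ 464  369   63   31 1400] [0.85  0.34  0.037]
top [ 0.41505669 -0.10931235  0.91157184]
[ 109   47   46   27 1160] [0.859 0.349 0.036]
[219 220  29  22 408] [0.442 0.064 0.048]
[[ 9.24218308e-01  3.81864234e-01 -4.74094342e-04]
 [ 3.81864383e-01 -9.24216156e-01  2.02257601e-03]
 [ 3.34183790e-04 -2.05034152e-03 -9.99997842e-01]] 0.0854201241951999 0.1
```

View pics/scene0.png

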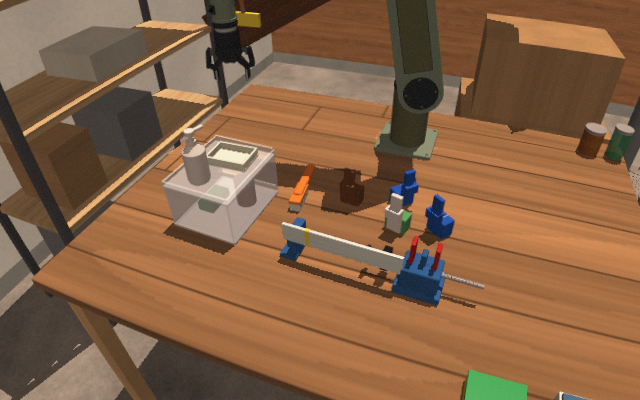

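View pics/top0.png

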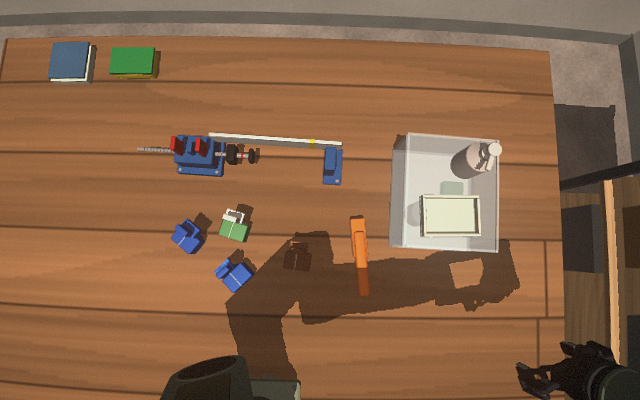

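Scene: the only green block with a white hanger stands at scene (398,215) and top (235,225). Blue lookalikes are at top (187,236) and (233,274), a brown one at (297,255), and a flat green pad at (133,62). The first one fits, being green with a white tab. The clamp's rail runs along world y at top (210–341, 135–143), with the yellow mark at (312,142).

```bash
python3 - <<'E'
from h import *
t=load('top0');s=load('scene0')
a=cv2.resize(t['frame'][170:300,150:330],None,fx=3,fy=3);b=cv2.resize(s['frame'][150:310,360:500],None,fx=2.4,fy=2.4)
H=max(a.shape[0],b.shape[0]);P=lambda i:cv2.copyMakeBorder(i,0,H-i.shape[0],0,0,0)
im=np.hstack([P(a),P(b)])[:,:,::-1];im=im[:600,:800] if im.shape[1]<=800 else cv2.resize(im,(800,int(im.shape[0]*800/im.shape[1])))
cv2.imwrite('pics/crop0.png',im);print(im.shape)
def rect(m,W,nm):
    p=W[m]; p=p[~np.isnan(p[:,0])]
    if len(p)<4: print(nm,len(p));return
    r=cv2.minAreaRect((p[:,:2]*1000).astype(np.float32)); print(nm,len(p),'z',np.median(p[:,2]).round(4),'c',np.round(r[0],1),'size',np.round(r[1],1),'ang',round(r[2],2))
for n,c in(('top',t),('scene',s)):
    W=cloud(c);hsv=cv2.cvtColor(c['frame'],cv2.COLOR_RGB2HSV);x,y,z=W[...,0],W[...,1],W[...,2]
    near=lambda cx,cy,r:np.hypot(x-cx,y-cy)<r
    green=cv2.inRange(hsv,(40,70,40),(85,255,255))>0
    white=(hsv[...,1]<60)&(hsv[...,2]>90)
    yel=cv2.inRange(hsv,(22,140,120),(35,255,255))>0
    red=(cv2.inRange(hsv,(0,150,80),(6,255,255))|cv2.inRange(hsv,(174,150,80),(180,255,255)))>0
    blue=cv2.inRange(hsv,(100,120,30),(130,255,255))>0
    print(n)
    nc=near(.46,.07,.09)
    rect(green&nc&(z>.044)&(z<.056),W,'greentop')
    rect(white&nc&(z>.117)&(z<.135),W,'tabtop')
    rect(white&nc&(z>.078)&(z<.09),W,'hangtop')
    cl=(x>.5)&(x<.8)
    rect(white&cl&(z>.101)&(z<.115)&(y>-.2),W,'railtop')
    rect(yel&cl&(z>.05)&(z<.12),W,'yellow'); rect(yel&cl&(z>.103)&(z<.115),W,'yellowtop')
    rect(red&cl&(z>.128)&(z<.145),W,'wingtops')
    rect(blue&cl&(z>.08)&(z<.09)&(y<0),W,'fixedtop')
    rect(blue&cl&(z>.07)&(z<.08)&(y>0),W,'housingtop')
    rect(blue&cl&(z>.1)&(z<.115)&(y>0),W,'spine')
    org=cv2.inRange(hsv,(6,170,120),(18,255,255))>0
    rect(org&(z>.01)&(z<.06)&(x>.2)&(x<.6),W,'brush')
    rect(blue&(z>.115)&(z<.13)&(x<.55),W,'bluetabs')
    rect((z>.125)&(z<.3)&(x<.75)&(x>.4)&(y<-.1),W,'organizer')
E
```

```text
(356, 800, 3)
top
greentop 400 z 0.0483 c [441.7  65.9] size [58.9 38.4] ang 75.62
tabtop 78 z 0.1225 c [464.8  59.7] size [28.9 11.2] ang 73.35
hangtop 115 z 0.0822 c [432.9  68.4] size [ 40.  103.7] ang 74.85
railtop 480 z 0.1061 c [643.5 -27.7] size [292.3   9.2] ang 87.46
yellow 23 z 0.1065 c [ 640.  -109.6] size [8.2 8.8] ang 1.48
yellowtop 21 z 0.1067 c [ 640.  -109.6] size [8.2 8.8] ang 1.07
wingtops 124 z 0.1353 c [620.3 160.5] size [63.4 28. ] ang 86.55
fixedtop 147 z 0.0835 c [ 608.3 -150.6] size [20.6 51.3] ang 87.41
housingtop 385 z 0.0732 c [623.1 160.5] size [84.9 62.5] ang 87.55
spine 42 z 0.1084 c [620.9 161.1] size [ 9.2 22.7] ang 86.51
brush 934 z 0.0389 c [ 389.2 -229.6] size [177.4  33.7] ang 6.28
bluetabs 147 z 0.1223 c [396.6 118.1] size [143.5  27.8] ang 47.28
organizer 10929 z 0.1368 c [ 530.3 -404.5] size [202.5 242.1] ang 87.66
scene
greentop 71 z 0.0491 c [448.7  89.2] size [41.4 20.4] ang 0.17
tabtop 54 z 0.1231 c [457.9  99. ] size [ 22.3 106.3] ang 13.29
hangtop 100 z 0.0832 c [467.2  90.5] size [ 38.  104.3] ang 13.35
railtop 507 z 0.1066 c [645.2 -27.2] size [293.2  12.4] ang 87.3
yellow 34 z 0.1016 c [ 641.1 -110.6] size [10.4  9.6] ang 5.27
yellowtop 16 z 0.1075 c [ 640.8 -110.6] size [10.   9.6] ang 5.27
wingtops 109 z 0.1355 c [623.2 161.6] size [63.8 31.4] ang 87.27
fixedtop 67 z 0.0848 c [ 600.1 -148.1] size [22.8 26.4] ang 85.08
housingtop 624 z 0.0738 c [626.9 162. ] size [86.5 65.5] ang 89.4
spine 52 z 0.108 c [623.9 162.1] size [11.4 22.3] ang 84.71
brush 414 z 0.0394 c [ 391.7 -226.7] size [179.5  33.6] ang 6.04
bluetabs 95 z 0.1219 c [396.8 121.6] size [145.4  27.4] ang 50.87
organizer 8115 z 0.1552 c [ 535.4 -875. ] size [1151.9  268.1] ang 89.58
```

View pics/crop0.png

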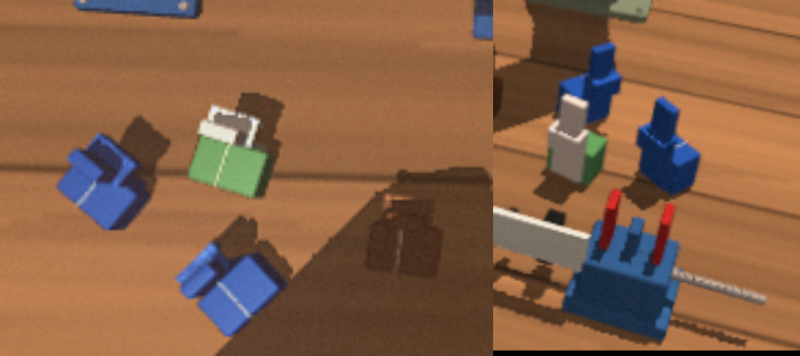

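The crop confirms it: the green block with the white tab and hanger lip (left panel 190–270, 105–195) stands apart from its blue neighbours.

Measured from both views:
- **Clamp:** yaw about -2.5°, origin about (0.614, -0.009).
- **Carrier:** yaw about -15°, tab at about (0.466, 0.060), top at 0.123. The heights agree with the text.

Next I move above it for a closer wrist view.

```bash
cat >> h.py <<'E'
from scipy.spatial.transform import Rotation as Ro
def delta(p,yaw):
    "TCP target p (m) with tool y axis at world angle yaw (deg), tool down -> tool-frame shift mm, rotvec"
    s=env.read_state();R=np.array(s['eef_rot']);a=np.radians(yaw)
    y=np.array([np.cos(a),np.sin(a),0]);z=np.array([0,0,-1.]);T=np.c_[np.cross(y,z),y,z]
    print('t',s['t'],'pos',np.round(s['position'],4),'delta',np.round(R.T@(np.array(p)-s['position'])*1000,1),'rot',Ro.from_matrix(R.T@T).as_rotvec().round(4),'w',round(s['width'],4))
E
python3 - <<'E'
from h import *
delta([.45,.06,.26],-15)
t=load('top0');W=cloud(t);hsv=cv2.cvtColor(t['frame'],cv2.COLOR_RGB2HSV)
m=(cv2.inRange(hsv,(100,120,30),(130,255,255))>0)&(W[...,0]<.53)&(W[...,2]>.02)
k,l,st,_=cv2.connectedComponentsWithStats(m.astype(np.uint8))
for i in range(1,k):
  if st[i,4]>40:
    p=W[l==i];print(p.min(0).round(3),p.max(0).round(3)); q=p[p[:,2]>.115];print(q.min(0).round(3),q.max(0).round(3)) if len(q) else 0
E
```

```text
t 0.1 pos [ 0.2194 -0.5307  0.1999] delta [ 438.7 -458.   -59. ] rot [-0.0018 -0.0013 -0.9172] w 0.0854
[0.387 0.134 0.043] [0.462 0.187 0.086]
[0.409 0.147 0.045] [0.447 0.206 0.126]
[0.426 0.147 0.118] [0.447 0.174 0.126]
[0.34  0.057 0.078] [0.378 0.095 0.126]
[0.34  0.057 0.117] [0.365 0.081 0.126]
[0.32 0.02 0.02] [0.368 0.069 0.052]
[0.303 0.046 0.044] [0.342 0.083 0.053]
```

Emit:
apply_moves([
  [[30,-30,-50,0,0,-0.05,1],[70,-75,-59,0,0,-0.15,0.6],[105,-110,-59,0,0,-0.25,0.6],[140,-145,-59,0,0,-0.35,0.6],[175,-180,-59,0,0,-0.45,0.6],[210,-217,-59,0,0,-0.55,0.6],[245,-255,-59,0,0,-0.65,0.6],[280,-292,-59,0,0,-0.75,0.6],[315,-328,-59,0,0,-0.85,0.6],[350,-365,-59,0,0,-0.917,0.6],[385,-400,-59,0,0,-0.917,0.6],[420,-437,-59,0,0,-0.917,0.6]],
])

```text
t: 1.3
position: [0.4314, 0.0106, 0.2598]
eef_rot: [[0.259, 0.966, 0.0], [0.966, -0.259, -0.0], [-0.0, 0.0, -1.0]]
contact_force: [0.2, -0.8, -0.4]
width: 0.0515
finger_force: 0.0
```

Emit:
apply_moves([
  [[28,0,0,0,0,0,0.6],[28,0,0,0,0,0,0.6],[28,0,0,0,0,0,0.6]],
])

```text
t: 1.6
position: [0.4382, 0.0358, 0.2595]
eef_rot: [[0.257, 0.966, -0.001], [0.966, -0.257, -0.001], [-0.001, -0.001, -1.0]]
contact_force: [-0.2, -0.2, -0.9]
width: 0.0514
finger_force: 0.0
```

```bash
python3 - <<'E'
from h import *
delta([.45,.06,.26],-15)
c=grab('wrist','w1');W=cloud(c);print(c2w(c)[:3].round(3))
hsv=cv2.cvtColor(c['frame'],cv2.COLOR_RGB2HSV)
wh=(hsv[...,1]<60)&(hsv[...,2]>90)
for z0,z1 in((.115,.135),(.078,.09)):
  p=W[wh&(W[...,2]>z0)&(W[...,2]<z1)]
  r=cv2.minAreaRect((p[:,:2]*1000).astype(np.float32)) if len(p) else 0;print(len(p),r,np.median(p[:,2]) if len(p) else '')
g=cv2.inRange(hsv,(40,70,40),(85,255,255))>0
p=W[g&(W[...,2]>.044)&(W[...,2]<.056)];print(len(p),cv2.minAreaRect((p[:,:2]*1000).astype(np.float32)),np.median(p[:,2]))
E
```

```text
t 1.6 pos [0.4382 0.0358 0.2595] delta [26.4  5.2 -0.6] rot [-0.0011  0.0009  0.0016] w 0.0514
[[ 0.966 -0.247 -0.071  0.455]
 [-0.257 -0.93  -0.262  0.102]
 [-0.001  0.272 -0.962  0.431]]
348 ((464.9632873535156, 60.41389846801758), (28.6929874420166, 11.968217849731445), 75.64077758789062) 0.12224119255363716
2043 ((517.0633544921875, -98.89193725585938), (306.422119140625, 428.3873596191406), 6.458483695983887) 0.08297768660090776
1736 ((441.4991149902344, 66.86925506591797), (59.03537368774414, 38.62812423706055), 74.18844604492188) 0.048296442516402055
```

View pics/w1.png

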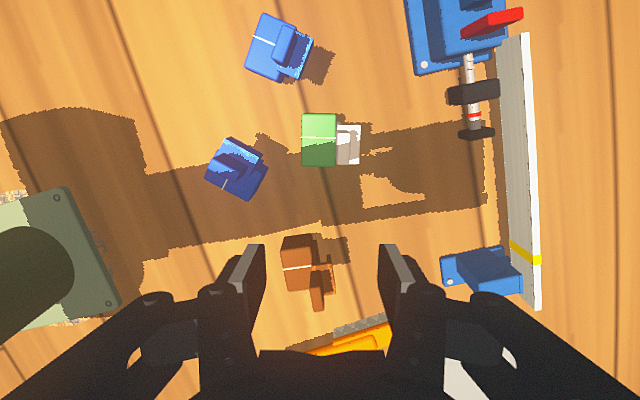

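The wrist view shows the green block at (320,140), its white tab at (348,145), the rail at (520,30–300) with the mark at (525,258), and the nose at (475,132). The tab measures (0.465, 0.0604) with yaw -15.3°, matching the earlier views. I'll descend to it.

```bash
python3 - <<'E'
from h import *
delta([.4653,.0604,.15],-15.3);delta([.4653,.0604,.090],-15.3)
c=load('w1');W=cloud(c);hsv=cv2.cvtColor(c['frame'],cv2.COLOR_RGB2HSV)
x,z=W[...,0],W[...,2]
wh=(hsv[...,1]<60)&(hsv[...,2]>90)&(x>.6)&(x<.7)
p=W[wh&(z>.101)&(z<.115)];print(len(p),cv2.minAreaRect((p[:,:2]*1000).astype(np.float32)),np.median(p[:,2]))
for y0 in(-.1,-.06,-.02,.02,.06):
  q=p[abs(p[:,1]-y0)<.01]; print(y0,np.percentile(q[:,0],[2,50,98]).round(4) if len(q) else '')
yel=cv2.inRange(hsv,(22,140,120),(35,255,255))>0
p=W[yel&(z>.09)&(x>.6)];print('yel',len(p),np.median(p,0))
E
```

```text
t 1.65 pos [0.4382 0.0351 0.2596] delta [ 31.6  19.7 109.5] rot [-0.0009  0.0009  0.0051] w 0.0514
t 1.65 pos [0.4382 0.0351 0.2596] delta [ 31.6  19.8 169.5] rot [-0.0009  0.0009  0.0051] w 0.0514
2717 ((642.6082153320312, -27.912246704101562), (294.7798156738281, 9.982954025268555), 87.3844985961914) 0.10605907972612116
-0.1 [0.6354 0.6383 0.6433]
-0.06 [0.6368 0.6397 0.6451]
-0.02 [0.6387 0.6419 0.6472]
0.02 [0.6404 0.6433 0.6481]
0.06 [0.6425 0.6456 0.6506]
yel 151 [ 0.63571535 -0.10964986  0.10541535]
```

Emit:
apply_moves([
  [[31.6,19.7,45,0,0,0.005,0.6],[31.6,19.7,90,0,0,0.005,0.6],[31.6,19.7,110,0,0,0.005,0.6],[31.6,19.7,110,0,0,0.005,0.6]],
])

```text
t: 2.05
position: [0.4618, 0.0597, 0.1457]
eef_rot: [[0.266, 0.964, -0.01], [0.964, -0.266, 0.0], [-0.003, -0.01, -1.0]]
contact_force: [0.8, -1.2, -0.6]
width: 0.0513
finger_force: 0.0
```

```bash
python3 - <<'E'
from h import *
delta([.4653,.0604,.090],-15.3)
E
```

```text
t 2.05 pos [0.4618 0.0597 0.1457] delta [ 1.8  3.7 55.7] rot [-0.0096  0.0025 -0.0023] w 0.0513
```

Emit:
apply_moves([
  [[0,0,30,0,0,0,0.6],[0,0,52,0,0,0,0.6],[0,0,52,0,0,0,0.6],[0,0,52,0,0,0,0.6]],
])

```text
t: 2.45
position: [0.4669, 0.06, 0.0996]
eef_rot: [[0.265, 0.964, 0.002], [0.964, -0.265, -0.0], [0.0, 0.002, -1.0]]
contact_force: [0.7, -0.7, -1.0]
width: 0.0512
finger_force: 0.0
```

```bash
python3 - <<'E'
from h import *
delta([.4653,.0604,.090],-15.3)
E
```

```text
t 2.45 pos [0.4669 0.06   0.0996] delta [-0.1 -1.7  9.6] rot [ 0.0021 -0.0003 -0.0015] w 0.0512
```

Well aligned. I'll lower the last bit, close, and lift.

Emit:
apply_moves([
  [[0,-1,8,0,0,0,0.6],[0,-1,8,0,0,0,0.6],[0,-1,8,0,0,0,0.0],[0,-1,8,0,0,0,0.0],[0,-1,8,0,0,0,0.0],[0,-1,8,0,0,0,0.0],[0,-1,8,0,0,0,0.0]],
], force=50)

```text
t: 3.15
position: [0.4655, 0.0613, 0.0905]
eef_rot: [[0.264, 0.965, 0.001], [0.965, -0.264, 0.0], [0.0, 0.001, -1.0]]
contact_force: [1.2, 0.8, 2.3]
width: 0.0097
finger_force: 48.9
```

```bash
python3 - <<'E'
from h import *
s=env.read_state();print(s['position'],s['width'],s['finger_force'],s['contact_force'])
E
```

```text
[0.46554285 0.06129384 0.09047954] 0.00974302600817873 48.894124031066895 [1.16909988 0.80558171 2.30474353]
```

Emit:
apply_moves([
  [[0,0,-30,0,0,0,0.0],[0,0,-70,0,0,0,0.0],[0,0,-95,0,0,0,0.0],[0,0,-95,0,0,0,0.0]],
])

```text
t: 3.55
position: [0.4678, 0.0611, 0.1888]
eef_rot: [[0.264, 0.965, 0.008], [0.965, -0.264, -0.0], [0.002, 0.008, -1.0]]
contact_force: [1.6, -0.3, -2.3]
width: 0.0095
finger_force: 49.1
```

```bash
python3 - <<'E'
from h import *
delta([.6354,-.0497,.185],-2.55)
E
```

```text
t 3.55 pos [0.4678 0.0611 0.1888] delta [-62.7 190.9   5.2] rot [ 0.0081 -0.0008 -0.2224] w 0.0095
```

Emit:
apply_moves([
  [[-5,15,0,0,0,-0.03,0.0],[-15,46,0,0,0,-0.08,0.0],[-27,82,0,0,0,-0.13,0.0],[-38,118,0,0,0,-0.17,0.0],[-49,150,0,0,0,-0.2,0.0],[-57,175,0,0,0,-0.22,0.0],[-62,188,0,0,0,-0.222,0.0],[-62.5,191,0,0,0,-0.222,0.0],[-62.5,191,0,0,0,-0.222,0.0],[-62.5,191,0,0,0,-0.222,0.0],[-62.5,191,0,0,0,-0.222,0.0]],
])

```text
t: 4.65
position: [0.6317, -0.0486, 0.1846]
eef_rot: [[0.044, 0.999, -0.001], [0.999, -0.044, 0.0], [0.0, -0.001, -1.0]]
contact_force: [0.0, -0.4, -1.8]
width: 0.0099
finger_force: 49.1
```

```bash
python3 - <<'E'
from h import *
delta([.6354,-.0497,.185],-2.55)
w=grab('wrist','w2');t=grab('top','t2');s=grab('scene','s2')
a=cv2.resize(t['frame'][110:200,200:350],(400,240));b=cv2.resize(s['frame'][170:290,270:450],(400,267))
im=np.vstack([np.hstack([a,b[:240]]),cv2.resize(w['frame'][:, :],(800,500))[60:400]])
cv2.imwrite('pics/m2.png',im[...,::-1]);print(im.shape)
for n,c in(('w',w),('t',t),('s',s)):
    W=cloud(c);hsv=cv2.cvtColor(c['frame'],cv2.COLOR_RGB2HSV);x,y,z=W[...,0],W[...,1],W[...,2]
    wh=(hsv[...,1]<60)&(hsv[...,2]>90)&(x>.58)&(x<.7)
    p=W[wh&(z>.101)&(z<.112)&(y>-.17)&(y<.13)];q=(p[:,:2]*1000).astype(np.float32)
    print(n,'rail',len(p),cv2.minAreaRect(q) if len(p) else '')
    for y0 in(-.13,-.1,-.04,0,.04,.08):
        q=p[abs(p[:,1]-y0)<.01]; print(y0,np.percentile(q[:,0],[3,50,97]).round(4) if len(q)>5 else '')
    p=W[wh&(z>.172)&(z<.185)&(abs(y+.05)<.05)];print('hangtop',len(p),np.percentile(p[:,:],[3,50,97],axis=0).round(4).tolist() if len(p) else '')
    g=cv2.inRange(hsv,(40,70,40),(85,255,255))>0
    p=W[g&(z>.12)&(z<.16)];print('green',len(p),cv2.minAreaRect((p[:,:2]*1000).astype(np.float32)) if len(p) else '',np.median(p,0) if len(p) else '')
E
```

```text
t 4.65 pos [ 0.6317 -0.0486  0.1846] delta [-0.9  3.8 -0.4] rot [-0.0012 -0.0003  0.0003] w 0.0099
(580, 800, 3)
w rail 2303 ((637.568359375, -39.9576416015625), (259.58685302734375, 17.623414993286133), 87.30307006835938)
-0.13 [0.6343 0.6354 0.6363]
-0.1 
-0.04 [0.6387 0.6425 0.6465]
0 [0.6408 0.6444 0.6483]
0.04 [0.6423 0.646  0.6502]
0.08 [0.6444 0.6479 0.6513]
hangtop 1213 [[0.6294, -0.058, 0.1745], [0.6432, -0.0386, 0.1765], [0.6503, -0.0297, 0.1817]]
green 4469 ((607.9586181640625, -47.525726318359375), (59.05870819091797, 40.0934944152832), 87.2254638671875) [ 0.60643198 -0.04007362  0.14199202]
t rail 357 ((643.697265625, -25.2974853515625), (288.9627990722656, 8.969304084777832), 87.47344970703125)
-0.13 [0.6348 0.6379 0.6424]
-0.1 [0.6362 0.64   0.644 ]
-0.04 
0 [0.6415 0.6448 0.6481]
0.04 [0.6426 0.646  0.6496]
0.08 [0.6448 0.6478 0.6526]
hangtop 13 [[0.6275, -0.0692, 0.1746], [0.6328, -0.0687, 0.1761], [0.641, -0.0658, 0.1782]]
green 228 ((607.31005859375, -64.36692810058594), (28.343355178833008, 40.06755065917969), 85.7746810913086) [ 0.60290623 -0.06669238  0.14200117]
s rail 564 ((641.3423461914062, -25.122589111328125), (289.89520263671875, 20.400108337402344), 86.98004913330078)
-0.13 [0.6374 0.6419 0.645 ]
-0.1 [0.6379 0.6442 0.6459]
-0.04 [0.6335 0.6421 0.6491]
0 [0.6425 0.6479 0.6506]
0.04 [0.644  0.6501 0.6527]
0.08 [0.6467 0.6517 0.6548]
hangtop 150 [[0.6349, -0.0664, 0.1724], [0.6448, -0.0469, 0.1782], [0.6534, -0.0293, 0.1843]]
green 156 ((611.3186645507812, -46.10491943359375), (58.8074951171875, 38.79414367675781), 85.2838134765625) [ 0.61449659 -0.02303866  0.14274815]
```

View pics/m2.png

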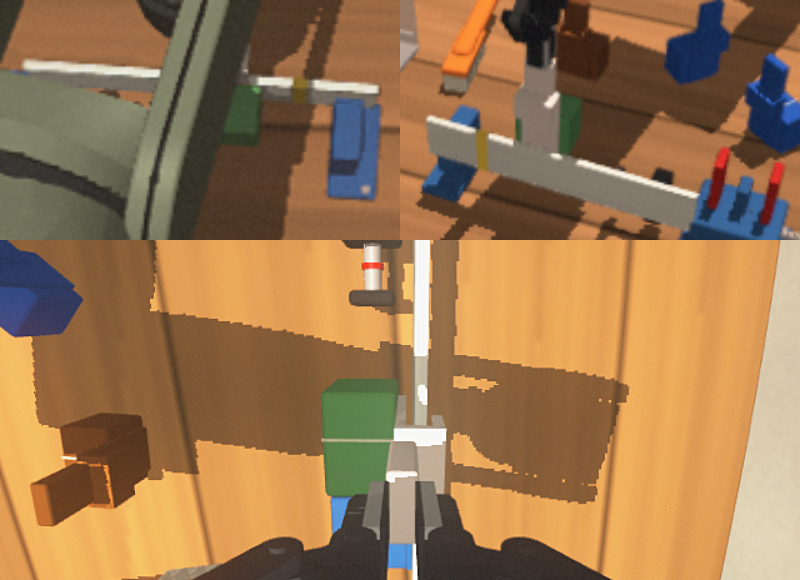

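Wrist view: hanger top at (420,440), just left of the rail line at (422,300). The wrist and scene views both give about 3 mm still to go in +x. I'll correct that and lower partway.

Emit:
apply_moves([
  [[0,3,0,0,0,0,0.0],[0,3,20,0,0,0,0.0],[0,3,40,0,0,0,0.0],[0,3,48,0,0,0,0.0],[0,3,52,0,0,0,0.0],[0,3,52,0,0,0,0.0],[0,3,52,0,0,0,0.0]],
])

```text
t: 5.5
position: [0.6365, -0.0497, 0.1341]
eef_rot: [[0.045, 0.999, 0.002], [0.999, -0.045, -0.0], [-0.0, 0.002, -1.0]]
contact_force: [-0.1, 0.5, -2.4]
width: 0.0094
finger_force: 49.1
```

```bash
python3 - <<'E'
from h import *
delta([.6347,-.0486,.1215],-2.55);s=env.read_state();print(s['contact_force'],s['wrist_torque'])
c=grab('wrist','w3');cv2.imwrite('pics/w3c.png',cv2.resize(c['frame'][170:400,240:400],None,fx=2.5,fy=2.5)[...,::-1])
E
```

```text
t 5.5 pos [ 0.6365 -0.0497  0.1341] delta [ 1.1 -1.9 12.6] rot [ 0.002   0.0003 -0.0005] w 0.0094
[-0.12711685  0.54307708 -2.44898773] [-0.02260298  0.00992997 -0.00649159]
```

View pics/w3c.png

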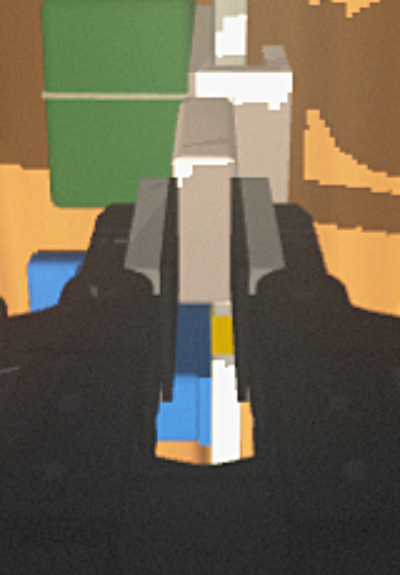

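The rail (215–245, 30) sits inside the slot, between the back plate (205) and the lip (275), slightly toward the plate and with no contact force. I'll shift back 1.5 mm and seat it.

Emit:
apply_moves([
  [[0,-1.5,4,0,0,0,0.0],[0,-1.5,8,0,0,0,0.0],[0,-1.5,12,0,0,0,0.0],[0,-1.5,13,0,0,0,0.0],[0,-1.5,13,0,0,0,0.0]],
])

```text
t: 6.05
position: [0.6343, -0.0495, 0.1205]
eef_rot: [[0.045, 0.999, 0.0], [0.999, -0.045, -0.0], [-0.0, 0.0, -1.0]]
contact_force: [-1.5, -0.2, 1.7]
width: 0.0095
finger_force: 49.5
```

```bash
python3 - <<'E'
from h import *
# block against fixed jaw: clamp own (24,-100)
O=np.array([.6133,-.0087]);a=np.radians(-2.55);R=np.array([[np.cos(a),-np.sin(a)],[np.sin(a),np.cos(a)]])
s=env.read_state();print('own now',(R.T@(s['position'][:2]-O)*1000).round(1),s['contact_force'],s['wrist_torque'])
delta([*(O+R@[.024,-.1]),s['position'][2]],-2.55)
E
```

```text
own now [ 22.8 -39.8] [-1.46545496 -0.17265587  1.72941886] [-0.0136779   0.1608771  -0.05372742]
t 6.05 pos [ 0.6343 -0.0495  0.1205] delta [-60.2   1.2   0. ] rot [ 0.0004  0.     -0.0004] w 0.0095
```

It's seated: z is 0.1205 and the force on the tool turned from -2.4 to +1.7 N. Now the slide.

Emit:
apply_moves([
  [[-5,0,0,0,0,0,0.0],[-14,0,0,0,0,0,0.0],[-25,0,0,0,0,0,0.0],[-36,0,0,0,0,0,0.0],[-46,0,0,0,0,0,0.0],[-53,0,0,0,0,0,0.0],[-55,0,0,0,0,0,0.0],[-55,0,0,0,0,0,0.0],[-55,0,0,0,0,0,0.0]],
])

```text
t: 6.95
position: [0.6319, -0.1053, 0.1204]
eef_rot: [[0.045, 0.999, 0.001], [0.999, -0.045, -0.002], [-0.002, 0.001, -1.0]]
contact_force: [-0.2, -0.4, 5.4]
width: 0.0094
finger_force: 49.9
```

Emit:
apply_moves([
  [[-2,0,0,0,0,0,0.0],[-4,0,0,0,0,0,0.0],[-4,0,0,0,0,0,0.0]],
])

```text
t: 7.25
position: [0.6317, -0.1074, 0.1204]
eef_rot: [[0.044, 0.999, 0.001], [0.999, -0.044, 0.001], [0.001, 0.001, -1.0]]
contact_force: [0.1, 3.5, 4.8]
width: 0.0094
finger_force: 50.0
```

```bash
python3 - <<'E'
from h import *
O=np.array([.6133,-.0087]);a=np.radians(-2.55);R=np.array([[np.cos(a),-np.sin(a)],[np.sin(a),np.cos(a)]])
s=env.read_state();print('own now',(R.T@(s['position'][:2]-O)*1000).round(1),s['contact_force'],s['wrist_torque'])
E
```

```text
own now [ 22.8 -97.8] [0.05339972 3.47948976 4.79222131] [ 0.53193863 -0.01903627  0.01408969]
```

Emit:
apply_moves([
  [[-1.5,0,0,0,0,0,0.0],[-1.5,0,0,0,0,0,0.0]],
])

```text
t: 7.45
position: [0.6317, -0.1088, 0.1204]
eef_rot: [[0.044, 0.999, 0.001], [0.999, -0.044, 0.001], [0.001, 0.001, -1.0]]
contact_force: [-1.3, 3.0, 4.8]
width: 0.0096
finger_force: 50.0
```

Emit:
apply_moves([
  [[-1.5,0,0,0,0,0,0.0],[-1.5,0,0,0,0,0,0.0]],
])

```text
t: 7.65
position: [0.6316, -0.11, 0.1205]
eef_rot: [[0.044, 0.999, 0.001], [0.999, -0.044, 0.002], [0.002, 0.001, -1.0]]
contact_force: [-0.4, 4.2, 5.6]
width: 0.0098
finger_force: 50.1
```

```bash
python3 - <<'E'
from h import *
w=grab('wrist','w4');s=grab('scene','s4')
a=cv2.resize(s['frame'][190:290,260:410],(600,400));b=cv2.resize(w['frame'][140:400,200:440],(400,400))
cv2.imwrite('pics/m4.png',cv2.resize(np.hstack([a,b]),(800,320))[...,::-1])
print(w['state']['contact_force'],w['state']['wrist_torque'],w['state']['position'])
E
```

```text
[-0.41894528  4.23065354  5.56535644] [ 0.70776116 -0.0220967  -0.00292743] [ 0.63163998 -0.11002026  0.12051939]
```

View pics/m4.png

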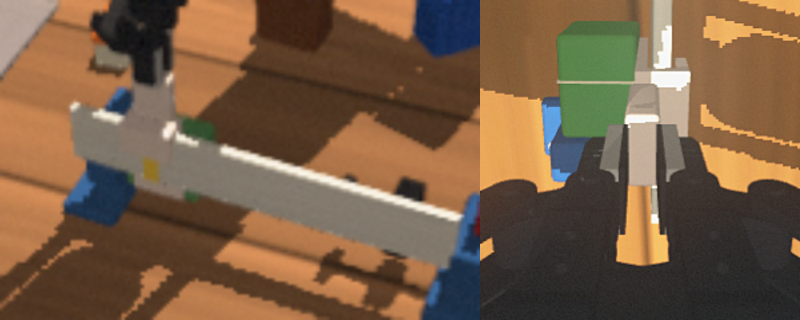

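Scene: the hanger covers the mark (150,168) and the block is at the fixed jaw. I'll push a bit more to confirm contact.

Emit:
apply_moves([
  [[-1.5,0,0,0,0,0,0.0],[-1.5,0,0,0,0,0,0.0]],
])

```text
t: 7.95
position: [0.6317, -0.111, 0.1207]
eef_rot: [[0.044, 0.999, 0.001], [0.999, -0.044, 0.003], [0.003, 0.001, -1.0]]
contact_force: [0.4, 6.1, 7.5]
width: 0.0098
finger_force: 50.2
```

Emit:
apply_moves([
  [[-1.5,0,0,0,0,0,0.0],[-1.5,0,0,0,0,0,0.0]],
])

```text
t: 8.15
position: [0.6318, -0.112, 0.1209]
eef_rot: [[0.044, 0.999, 0.001], [0.999, -0.044, 0.004], [0.004, 0.001, -1.0]]
contact_force: [-0.3, 5.7, 7.7]
width: 0.0096
finger_force: 50.2
```

Contact made: the force is rising and the tool is stalling. Releasing and rising.

Emit:
apply_moves([
  [[1,0,0,0,0,0,0.0],[1,0,0,0,0,0,0.3],[1,0,0,0,0,0,0.4],[1,0,0,0,0,0,0.4],[1,0,-20,0,0,0,0.4],[1,0,-60,0,0,0,0.4],[1,0,-100,0,0,0,0.4],[1,0,-100,0,0,0,0.4]],
])

```text
t: 8.95
position: [0.6353, -0.1152, 0.2276]
eef_rot: [[0.045, 0.999, 0.013], [0.999, -0.045, -0.005], [-0.004, 0.013, -1.0]]
contact_force: [0.7, 0.4, 1.2]
width: 0.0343
finger_force: 0.0
```

```bash
python3 - <<'E'
from h import *
s=env.read_state();print(s['contact_force'])
w=grab('wrist','w5');sc=grab('scene','s5');t=grab('top','t5')
O=np.array([.6133,-.0087]);a=np.radians(-2.55);R=np.array([[np.cos(a),-np.sin(a)],[np.sin(a),np.cos(a)]])
for n,c in(('w',w),('s',sc),('t',t)):
    W=cloud(c);hsv=cv2.cvtColor(c['frame'],cv2.COLOR_RGB2HSV);P=W.copy();P[...,:2]=(W[...,:2]-O)@R;x,y,z=P[...,0],P[...,1],P[...,2]
    g=(cv2.inRange(hsv,(40,70,40),(85,255,255))>0)&(abs(x)<.06)&(abs(y+.1)<.06)&(z>.02)
    p=P[g];print(n,len(p),np.percentile(p,[2,50,98],axis=0).round(4).tolist() if len(p) else '')
    b=(cv2.inRange(hsv,(100,120,30),(130,255,255))>0)&(abs(x)<.04)&(y<-.11)&(y>-.17)&(z>.078)
    p=P[b];print(' jaw',len(p),np.percentile(p,[2,50,98],axis=0).round(4).tolist() if len(p) else '')
    k=(hsv[...,2]<70)&(abs(x)<.03)&(y>-.07)&(y<.12)&(z>.03)&(z<.1)
    p=P[k];print(' dark',len(p),np.percentile(p,[2,50,98],axis=0).round(4).tolist() if len(p) else '')
delta([*(O+R@[0,.17]),.16],-92.55)
cv2.imwrite('pics/m5.png',np.hstack([cv2.resize(w['frame'],(480,300)),cv2.resize(sc['frame'][190:290,260:420],(320,300))])[...,::-1])
E
```

```text
[0.67809649 0.36509502 1.17920345]
w 1944 [[-0.0187, -0.1272, 0.0453], [-0.0031, -0.0897, 0.0747], [0.02, -0.0701, 0.0775]]
 jaw 44 [[-0.0248, -0.1539, 0.0815], [-0.0195, -0.1516, 0.0832], [-0.0071, -0.1409, 0.0846]]
 dark 7 [[-0.0137, 0.0346, 0.0438], [-0.0132, 0.035, 0.0518], [-0.0116, 0.0352, 0.0674]]
s 60 [[-0.0152, -0.127, 0.0317], [-0.0043, -0.0784, 0.073], [0.0259, -0.0693, 0.0786]]
 jaw 40 [[-0.0188, -0.1505, 0.0825], [-0.007, -0.1432, 0.085], [0.0044, -0.1369, 0.0876]]
 dark 51 [[-0.0162, -0.0693, 0.0347], [-0.0061, 0.0851, 0.079], [0.0208, 0.0948, 0.0813]]
t 0 
 jaw 12 [[-0.0231, -0.1529, 0.0824], [-0.0182, -0.1521, 0.0843], [-0.0084, -0.1489, 0.0862]]
 dark 0 
t 9.1 pos [ 0.6307 -0.1136  0.2192] delta [274.  -22.2  59.2] rot [-1.00e-03  9.00e-04  1.57e+00] w 0.0342
```

View pics/m5.png

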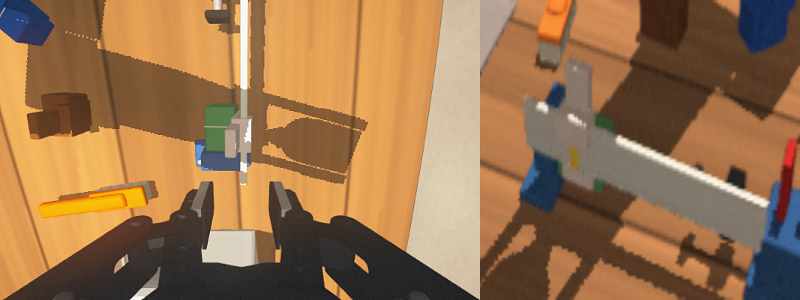

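Wrist: the block (222,130) hangs on the rail next to the fixed jaw (215,155), and the tab is free. In clamp axes the block spans y from -0.13 to -0.07. The nose face is at about y +0.035. Going to the wings.

Emit:
apply_moves([
  [[10,0,0,0,0,0.12,0.4],[35,-2,0,0,0,0.26,0.6],[65,-5,0,0,0,0.4,0.8],[100,-8,10,0,0,0.54,1],[135,-11,20,0,0,0.68,1],[170,-14,30,0,0,0.82,1],[205,-16,40,0,0,0.96,1],[235,-18,45,0,0,1.1,1],[258,-20,45,0,0,1.24,1],[270,-22,45,0,0,1.38,1],[274,-22,45,0,0,1.5,1],[274,-22,45,0,0,1.57,1]],
])

```text
t: 10.3
position: [0.6195, 0.162, 0.1717]
eef_rot: [[0.999, -0.046, -0.006], [-0.046, -0.999, -0.001], [-0.006, 0.001, -1.0]]
contact_force: [0.2, 0.6, -0.0]
width: 0.0854
finger_force: 0.0
```

```bash
python3 - <<'E'
from h import *
w=grab('wrist','w6')
O=np.array([.6133,-.0087]);a=np.radians(-2.55);R=np.array([[np.cos(a),-np.sin(a)],[np.sin(a),np.cos(a)]])
W=cloud(w);hsv=cv2.cvtColor(w['frame'],cv2.COLOR_RGB2HSV)
red=(cv2.inRange(hsv,(0,150,80),(6,255,255))|cv2.inRange(hsv,(174,150,80),(180,255,255)))>0
p=W[red&(W[...,2]>.13)];p=p[np.linalg.norm(p[:,:2]-[.62,.161],axis=1)<.06];print(len(p),cv2.minAreaRect((p[:,:2]*1000).astype(np.float32)) if len(p) else '')
delta([*(O+R@[0,.17]),.096],-92.55);print(w['state']['joints'])
E
```

```text
1314 ((620.42724609375, 161.02536010742188), (63.973777770996094, 29.62307357788086), 87.40868377685547)
t 10.35 pos [0.6195 0.1616 0.1717] delta [ 1.8  0.3 75.7] rot [ 0.0011  0.0055 -0.0034] w 0.0853
[ 1.20791604e-01  3.69834321e-01  1.39565316e+00 -3.68685320e-05
  1.38172362e+00  1.73800033e+00]
```

Emit:
apply_moves([
  [[1,0,25,0,0,0,1],[1,0,55,0,0,0,1],[1,0,72,0,0,0,1],[1,0,74,0,0,0,1],[1,0,74,0,0,0,1]],
])

```text
t: 10.85
position: [0.6212, 0.1608, 0.0991]
eef_rot: [[0.999, -0.044, -0.004], [-0.044, -0.999, -0.001], [-0.004, 0.001, -1.0]]
contact_force: [-0.4, -0.1, 0.6]
width: 0.085
finger_force: 0.0
```

Emit:
apply_moves([
  [[0,0,0,0,0,0,0.3],[0,0,0,0,0,0,0.3],[0,0,0,0,0,0,0.3],[0,0,0,0,0,0,0.3],[0,0,0,0,0,0,0.3]],
], force=40)

```text
t: 11.35
position: [0.6263, 0.1631, 0.1062]
eef_rot: [[0.999, -0.044, 0.009], [-0.044, -0.999, 0.004], [0.009, -0.004, -1.0]]
contact_force: [-0.2, 4.0, 9.1]
width: 0.0256
finger_force: 4.6
```

```bash
cat >> h.py <<'E'
O=np.array([.6133,-.0087]);_a=np.radians(-2.55);R=np.array([[np.cos(_a),-np.sin(_a)],[np.sin(_a),np.cos(_a)]])
def clampcloud(c):
    P=cloud(c);P[...,:2]=(P[...,:2]-O)@R;return P
def jawlook(tag):
    for n in('scene','top','wrist'):
        c=grab(n,tag+n[0]);P=clampcloud(c);x,y,z=P[...,0],P[...,1],P[...,2];v=c['frame'].max(2)
        # moving-jaw/nose parts: near the axis, between block and housing
        m=(abs(x)<.018)&(y>-.062)&(y<.115)&(z>.035)&(z<.095)
        h,e=np.histogram(y[m],np.arange(-.062,.116,.004));print(n,m.sum(),{round(float(b)*1000):int(k) for k,b in zip(h,e) if k})
E
python3 - <<'E'
from h import *
jawlook('j1');s=env.read_state();print(s['t'],s['position'],s['width'],s['contact_force'])
E
```

```text
scene 64 {34: 1, 38: 3, 42: 4, 74: 3, 78: 11, 82: 12, 86: 11, 90: 12, 94: 7}
top 368 {34: 49, 38: 28, 42: 11, 46: 7, 50: 12, 54: 9, 58: 11, 62: 10, 66: 9, 70: 7, 74: 75, 78: 25, 82: 27, 86: 27, 90: 24, 94: 7, 98: 6, 102: 8, 106: 8, 110: 7}
wrist 4501 {34: 103, 38: 270, 42: 854, 46: 92, 50: 98, 54: 91, 58: 98, 62: 139, 66: 14, 74: 147, 78: 325, 82: 334, 86: 330, 90: 373, 94: 895, 98: 79, 102: 79, 106: 75, 110: 87}
11.5 [0.62632131 0.1632592  0.10620827] 0.025836143287161335 [-0.52105881  3.46323431  8.90510438]
```

```bash
python3 - <<'E'
from h import *
w=load('j1w');s=load('j1s');t=load('j1t')
f=lambda i:cv2.resize(i,(400,300))
a=proj(s,[[.621,.161,.11]])[0].astype(int);b=proj(t,[[.621,.161,.11]])[0].astype(int);print(a,b)
q=lambda im,p,r:im[max(0,p[1]-r*3//4):p[1]+r*3//4,max(0,p[0]-r):p[0]+r]
im=np.vstack([np.hstack([f(w['frame']),f(w['frame'][120:360,160:480])]),np.hstack([f(q(s['frame'],a,60)),f(q(t['frame'],b,60))])])
cv2.imwrite('pics/m6.png',im[...,::-1])
E
```

```text
[424 251] [188 145]
```

View pics/m6.png

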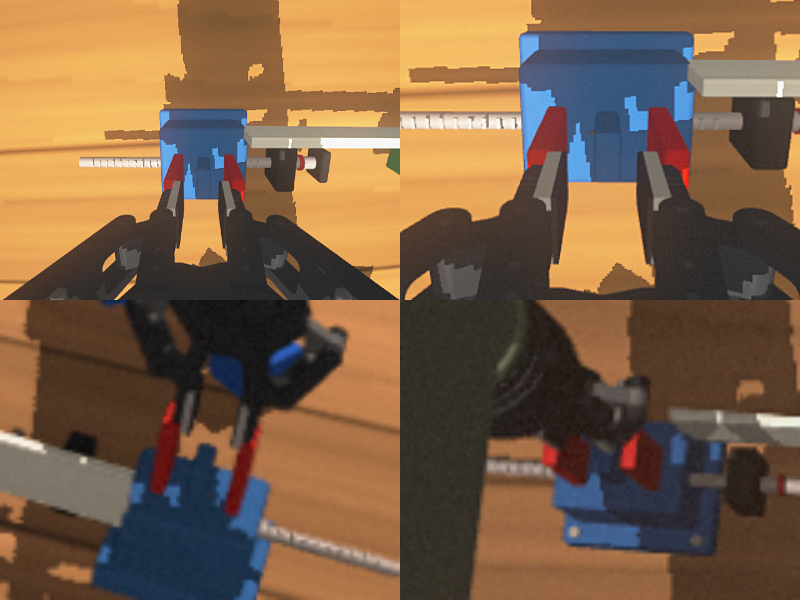

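The composite shows the fingers standing between the red wings (scene crop 187/240 against wings 165/250) instead of outside them, and the wings are not squeezed. I'll rise out, reopen and re-measure.

Emit:
apply_moves([
  [[0,0,-20,0,0,0,0.3],[0,0,-50,0,0,0,0.3],[0,0,-70,0,0,0,0.3],[0,0,-70,0,0,0,1],[0,0,-70,0,0,0,1],[0,0,-70,0,0,0,1],[0,0,-70,0,0,0,1]],
])

```text
t: 12.2
position: [0.6213, 0.161, 0.1689]
eef_rot: [[0.999, -0.044, -0.003], [-0.044, -0.999, -0.0], [-0.003, 0.001, -1.0]]
contact_force: [1.1, 0.4, 0.7]
width: 0.0818
finger_force: 0.0
```

```bash
python3 - <<'E'
from h import *
s=env.read_state();print(s['contact_force'],s['position'],s['width'])
for n in('wrist','top','scene'):
    c=grab(n,'k'+n[0]);P=clampcloud(c);x,y,z=P[...,0],P[...,1],P[...,2];hsv=cv2.cvtColor(c['frame'],cv2.COLOR_RGB2HSV)
    red=(cv2.inRange(hsv,(0,150,60),(6,255,255))|cv2.inRange(hsv,(174,150,60),(180,255,255)))>0
    m=red&(abs(y-.17)<.06)&(abs(x)<.04)&(z>.07)
    k,l,st,_=cv2.connectedComponentsWithStats(m.astype(np.uint8))
    for i in range(1,k):
        if st[i,4]>20:
            p=P[l==i];print(n,len(p),np.percentile(p,[2,50,98],axis=0).round(4).tolist())
w=load('kw');P=clampcloud(w);T=np.array(w['tool_from_camera']);
# finger tips in tool frame
C=cloud(w);s=w['state'];Q=(C-s['position'])@np.array(s['eef_rot'])
m=(w['frame'].max(2)<110)&(Q[...,2]>-.06)&(Q[...,2]<.01)&(abs(Q[...,1])<.08)&(abs(Q[...,0])<.03)
for a,b in((-.06,-.045),(-.045,-.03),(-.03,-.02),(-.02,-.01),(-.01,0),(0,.01)):
    q=Q[m&(Q[...,2]>=a)&(Q[...,2]<b)]
    for sg in(-1,1):
        r=q[q[:,1]*sg>0]; print(a,b,len(r),np.percentile(r,[2,98],axis=0).round(4).tolist() if len(r) else '')
E
```

```text
[1.14005788 0.39730779 0.73863224] [0.62132755 0.16102898 0.16894929] 0.0818082440367613
wrist 898 [[-0.0138, 0.1917, 0.0844], [0.003, 0.1962, 0.1348], [0.0143, 0.2013, 0.1365]]
wrist 1112 [[-0.0137, 0.1385, 0.0823], [0.0036, 0.1446, 0.1342], [0.0143, 0.1478, 0.1363]]
top 156 [[-0.0146, 0.1913, 0.0821], [-0.0021, 0.1933, 0.1184], [0.0122, 0.2002, 0.1374]]
top 150 [[-0.015, 0.1366, 0.087], [-0.0034, 0.1385, 0.1252], [0.0123, 0.1469, 0.1373]]
scene 151 [[-0.0107, 0.1384, 0.0799], [0.0144, 0.144, 0.1198], [0.0176, 0.148, 0.1381]]
scene 120 [[-0.0119, 0.1933, 0.0801], [0.0146, 0.1976, 0.1234], [0.0173, 0.2021, 0.1378]]
-0.06 -0.045 765 [[-0.0104, -0.0536, -0.0597], [0.0105, -0.0404, -0.0454]]
-0.06 -0.045 868 [[-0.011, 0.0404, -0.0598], [0.0105, 0.0535, -0.0455]]
-0.045 -0.03 148 [[-0.0104, -0.0443, -0.0449], [0.0101, -0.0408, -0.0403]]
-0.045 -0.03 147 [[-0.0105, 0.0404, -0.0448], [0.01, 0.0436, -0.0402]]
-0.03 -0.02 0 
-0.03 -0.02 0 
-0.02 -0.01 0 
-0.02 -0.01 0 
-0.01 0 0 
-0.01 0 0 
0 0.01 0 
0 0.01 0
```

```bash
python3 - <<'E'
from h import *
for tag in('kw','ks','j1s','j1w','j1t','kt'):
    w=load(tag);C=cloud(w);s=w['state'];Q=(C-s['position'])@np.array(s['eef_rot'])
    hsv=cv2.cvtColor(w['frame'],cv2.COLOR_RGB2HSV)
    m=(hsv[...,1]<90)&(abs(Q[...,1])<.08)&(abs(Q[...,0])<.02)&(Q[...,2]<.012)&(Q[...,2]>-.07)
    print(tag,s['width'])
    h=[]
    for a in np.arange(-.07,.012,.01):
        q=Q[m&(Q[...,2]>=a)&(Q[...,2]<a+.01)]
        h.append((round(a,3),len(q),[np.percentile(r[:,1],[3,97]).round(4).tolist() for sg in(-1,1) if len(r:=q[q[:,1]*sg>0])>3]))
    print(*h,sep='\n')
E
```

```text
kw 0.0818082440367613
(np.float64(-0.07), 1141, [[-0.0539, -0.0406], [0.0405, 0.0535]])
(np.float64(-0.06), 789, [[-0.0529, -0.041], [0.0405, 0.0532]])
(np.float64(-0.05), 412, [[-0.0474, -0.0409], [0.0404, 0.0478]])
(np.float64(-0.04), 1, [])
(np.float64(-0.03), 0, [])
(np.float64(-0.02), 0, [])
(np.float64(-0.01), 0, [])
(np.float64(0.0), 0, [])
(np.float64(0.01), 0, [])
ks 0.0851577636771502
(np.float64(-0.07), 55, [[-0.055, -0.0441], [0.0431, 0.0548]])
(np.float64(-0.06), 45, [[-0.0552, -0.0447], [0.0431, 0.0544]])
(np.float64(-0.05), 11, [[-0.0475, -0.044], [0.043, 0.0526]])
(np.float64(-0.04), 0, [])
(np.float64(-0.03), 0, [])
(np.float64(-0.02), 0, [])
(np.float64(-0.01), 0, [])
(np.float64(0.0), 0, [])
(np.float64(0.01), 0, [])
j1s 0.02557375066722771
(np.float64(-0.07), 45, [[-0.0257, -0.0141], [0.0127, 0.0244]])
(np.float64(-0.06), 42, [[-0.025, -0.0145], [0.0128, 0.0238]])
(np.float64(-0.05), 36, [[-0.0245, -0.0147], [0.0125, 0.0226]])
(np.float64(-0.04), 19, [[-0.0208, -0.0142], [0.0139, 0.022]])
(np.float64(-0.03), 0, [])
(np.float64(-0.02), 0, [])
(np.float64(-0.01), 11
[... 581 characters left out ...]
91314
(np.float64(-0.07), 9, [[-0.0161, -0.0116]])
(np.float64(-0.06), 14, [[-0.0151, -0.0115], [0.0135, 0.0259]])
(np.float64(-0.05), 16, [[-0.0152, -0.0115], [0.0129, 0.0263]])
(np.float64(-0.04), 9, [[0.016, 0.0229]])
(np.float64(-0.03), 0, [])
(np.float64(-0.02), 0, [])
(np.float64(-0.01), 18, [[0.0006, 0.0331]])
(np.float64(0.0), 17, [[0.0031, 0.0224]])
(np.float64(0.01), 3, [])
kt 0.08511428421535204
(np.float64(-0.07), 11, [[0.0437, 0.056]])
(np.float64(-0.06), 21, [[-0.0475, -0.042], [0.0443, 0.056]])
(np.float64(-0.05), 4, [])
(np.float64(-0.04), 0, [])
(np.float64(-0.03), 0, [])
(np.float64(-0.02), 0, [])
(np.float64(-0.01), 0, [])
(np.float64(0.0), 0, [])
(np.float64(0.01), 0, [])
```

The measured fingertips stand about 30–40 mm above the reported TCP in all three views. So the fingers had closed on top of the wings, and I need to go about 25 mm deeper. The wings are intact and released, centred at clamp y 0.170.

Emit:
apply_moves([
  [[0,0,30,0,0,0,1],[0,0,65,0,0,0,1],[0,0,84,0,0,0,1],[0,0,93,0,0,0,1],[0,0,94,0,0,0,1],[0,0,94,0,0,0,1]],
])

```text
t: 12.95
position: [0.6234, 0.1613, 0.0778]
eef_rot: [[0.999, -0.044, 0.001], [-0.044, -0.999, 0.0], [0.001, -0.0, -1.0]]
contact_force: [-0.2, -0.0, 0.3]
width: 0.0854
finger_force: 0.0
```

Emit:
apply_moves([
  [[0,0,0,0,0,0,0.6],[0,0,0,0,0,0,0.45],[0,0,0,0,0,0,0.42],[0,0,0,0,0,0,0.42],[0,0,0,0,0,0,0.42]],
], force=40)

```text
t: 13.45
position: [0.6248, 0.1611, 0.0819]
eef_rot: [[0.999, -0.044, 0.005], [-0.044, -0.999, 0.0], [0.005, -0.0, -1.0]]
contact_force: [-4.9, -2.7, 12.9]
width: 0.0371
finger_force: 39.1
```

```bash
python3 - <<'E'
from h import *
jawlook('j2');s=env.read_state();print(s['t'],s['position'],s['width'],s['contact_force'],s['finger_force'])
E
```

```text
scene 64 {14: 3, 18: 4, 22: 2, 54: 7, 58: 11, 62: 10, 66: 11, 70: 12, 74: 4}
top 402 {10: 28, 14: 29, 18: 26, 22: 7, 26: 8, 30: 8, 34: 12, 38: 12, 42: 6, 46: 10, 50: 57, 54: 28, 58: 27, 62: 29, 66: 29, 70: 18, 78: 8, 82: 7, 86: 6, 90: 6, 94: 9, 98: 7, 102: 10, 106: 7, 110: 7}
wrist 6268 {10: 2, 14: 209, 18: 380, 22: 1050, 26: 109, 30: 112, 34: 81, 38: 135, 42: 5, 50: 2, 54: 320, 58: 403, 62: 403, 66: 411, 70: 1609, 74: 105, 78: 100, 82: 98, 86: 106, 90: 100, 94: 98, 98: 106, 102: 99, 106: 97, 110: 102}
13.6 [0.62485165 0.16104689 0.08190545] 0.036724606368751425 [-4.05311923 -2.2482122  12.93017736] 39.09215569496155
```

The squeeze works: the jaw advanced about 21 mm and the nose face is now at y ≈ +14 mm, 84 mm from the block. Three more full strokes (78 mm at most) are safe. I'll do two, then look.

Emit:
apply_moves([
  [[0,0,0,0,0,0,0.9],[0,0,0,0,0,0,0.9],[0,0,0,0,0,0,0.9],[0,0,0,0,0,0,0.9],[0,0,0,0,0,0,0.9],[0,0,0,0,0,0,0.9],[0,0,0,0,0,0,0.9],[0,0,0,0,0,0,0.85],[0,0,0,0,0,0,0.6],[0,0,0,0,0,0,0.45],[0,0,0,0,0,0,0.42],[0,0,0,0,0,0,0.42]],
])

```text
t: 14.8
position: [0.6234, 0.1611, 0.0804]
eef_rot: [[0.999, -0.044, 0.002], [-0.044, -0.999, 0.0], [0.002, -0.0, -1.0]]
contact_force: [-5.7, -1.5, 12.2]
width: 0.037
finger_force: 39.4
```

Emit:
apply_moves([
  [[0,0,0,0,0,0,0.42],[0,0,0,0,0,0,0.9],[0,0,0,0,0,0,0.9],[0,0,0,0,0,0,0.9],[0,0,0,0,0,0,0.9],[0,0,0,0,0,0,0.9],[0,0,0,0,0,0,0.9],[0,0,0,0,0,0,0.9],[0,0,0,0,0,0,0.8],[0,0,0,0,0,0,0.5],[0,0,0,0,0,0,0.42],[0,0,0,0,0,0,0.42]],
])

```text
t: 16.0
position: [0.6235, 0.1611, 0.0804]
eef_rot: [[0.999, -0.044, 0.002], [-0.044, -0.999, -0.0], [0.002, -0.0, -1.0]]
contact_force: [-5.7, -2.4, 12.3]
width: 0.037
finger_force: 39.4
```

```bash
python3 - <<'E'
from h import *
jawlook('j3');s=env.read_state();print(s['t'],s['position'],s['width'],s['contact_force'],s['finger_force'])
E
```

```text
scene 64 {-34: 3, -30: 4, -26: 1, 6: 8, 10: 10, 14: 10, 18: 10, 22: 16, 26: 2}
top 467 {-38: 20, -34: 28, -30: 23, -26: 8, -22: 10, -18: 11, -14: 7, -10: 12, -6: 9, -2: 8, 2: 43, 6: 28, 10: 25, 14: 26, 18: 29, 22: 16, 26: 2, 30: 9, 34: 10, 38: 7, 42: 6, 46: 8, 50: 8, 54: 6, 58: 6, 62: 10, 66: 8, 70: 8, 74: 7, 78: 8, 82: 5, 86: 7, 90: 8, 94: 9, 98: 6, 102: 10, 106: 6, 110: 7}
wrist 7146 {-30: 45, -26: 957, -22: 118, -18: 106, -14: 46, -10: 7, 2: 6, 6: 271, 10: 408, 14: 369, 18: 403, 22: 2139, 26: 187, 30: 89, 34: 91, 38: 92, 42: 94, 46: 93, 50: 95, 54: 95, 58: 88, 62: 93, 66: 107, 70: 103, 74: 105, 78: 98, 82: 101, 86: 101, 90: 103, 94: 101, 98: 99, 102: 107, 106: 99, 110: 102}
16.15 [0.62345817 0.16113412 0.08042601] 0.03695626504120324 [-4.91563447 -2.48411015 13.05149577] 39.34505045413971
```

The jaw moves 24 mm per stroke. The nose face is at about -34.5, leaving about 35.5 mm to the block. One more full stroke, then I measure.

Emit:
apply_moves([
  [[0,0,0,0,0,0,0.42],[0,0,0,0,0,0,0.9],[0,0,0,0,0,0,0.9],[0,0,0,0,0,0,0.9],[0,0,0,0,0,0,0.9],[0,0,0,0,0,0,0.9],[0,0,0,0,0,0,0.9],[0,0,0,0,0,0,0.9],[0,0,0,0,0,0,0.8],[0,0,0,0,0,0,0.5],[0,0,0,0,0,0,0.42],[0,0,0,0,0,0,0.42]],
])

```text
t: 17.35
position: [0.6235, 0.1611, 0.0805]
eef_rot: [[0.999, -0.044, 0.002], [-0.044, -0.999, -0.0], [0.002, -0.0, -1.0]]
contact_force: [-5.2, -3.3, 13.0]
width: 0.0371
finger_force: 39.4
```

```bash
cat >> h.py <<'E'
def jawmeas(tag):
    for n in('top','wrist','scene'):
        c=grab(n,tag+n[0]);P=clampcloud(c);x,y,z=P[...,0],P[...,1],P[...,2]
        hsv=cv2.cvtColor(c['frame'],cv2.COLOR_RGB2HSV);g=cv2.inRange(hsv,(40,70,30),(85,255,255))>0
        f=lambda m:(int(m.sum()),np.percentile(y[m]*1000,[2,10,50,90,98]).round(1).tolist()) if m.sum()>2 else None
        dk=hsv[...,2]<90
        print(n,'jawtop',f((abs(x)<.03)&(z>.076)&(z<.085)&(y>-.068)&(y<.1)&~g&dk),
          'nosetop',f((abs(x)<.014)&(z>.066)&(z<.075)&(y>-.1)&(y<.1)&~g&dk),
          'ring',f((abs(x)<.014)&(z>.04)&(z<.075)&(y<.1)&((hsv[...,0]<6)|(hsv[...,0]>174))&(hsv[...,1]>150)),
          'green',f(g&(abs(x)<.03)&(z>.07)&(z<.09)&(y<-.05)))
E
python3 - <<'E'
from h import *
jawmeas('j4');s=env.read_state();print(s['t'],s['width'],s['contact_force'],s['finger_force'])
E
```

```text
top jawtop (150, [-18.5, -16.7, -8.8, -0.8, 89.0]) nosetop (55, [-59.1, -58.4, -53.9, -19.3, -19.0]) ring (8, [-34.2, -33.6, -33.0, -32.5, -32.2]) green (435, [-128.2, -123.6, -100.9, -76.5, -72.0])
wrist jawtop (1635, [-15.7, -13.1, -5.6, 0.5, 1.7]) nosetop (570, [-0.0, 0.4, 1.2, 2.0, 2.4]) ring None green None
scene jawtop (44, [-15.4, -13.8, -6.6, 0.8, 2.0]) nosetop (7, [-54.2, -54.1, -51.4, 1.6, 1.6]) ring None green (36, [-90.9, -88.3, -79.5, -70.7, -69.7])
17.5 0.03675331510282635 [-4.63739261 -2.27723678 12.21419995] 39.34687077999115
```

The top view gives nose face -59.5, jaw front -19 and block face -71, a gap of about 11.5 mm. The target is about 23.5 mm more, nearly one full stroke. I'll do it in steps.

Emit:
apply_moves([
  [[0,0,0,0,0,0,0.42],[0,0,0,0,0,0,0.9],[0,0,0,0,0,0,0.9],[0,0,0,0,0,0,0.9],[0,0,0,0,0,0,0.9],[0,0,0,0,0,0,0.9],[0,0,0,0,0,0,0.9],[0,0,0,0,0,0,0.9],[0,0,0,0,0,0,0.75],[0,0,0,0,0,0,0.6],[0,0,0,0,0,0,0.5],[0,0,0,0,0,0,0.5]],
])

```text
t: 18.7
position: [0.6232, 0.161, 0.08]
eef_rot: [[0.999, -0.044, 0.001], [-0.044, -0.999, -0.0], [0.001, 0.0, -1.0]]
contact_force: [-4.5, -1.3, 11.2]
width: 0.0432
finger_force: 11.5
```

```bash
python3 - <<'E'
from h import *
jawmeas('j5');s=env.read_state();print(s['t'],s['width'],s['contact_force'],s['finger_force'])
E
```

```text
top jawtop (141, [-35.7, -34.0, -26.3, -17.3, 92.2]) nosetop (51, [-68.7, -67.8, -64.1, -36.6, -19.3]) ring (9, [-46.1, -45.2, -44.4, -42.2, -42.1]) green (439, [-128.2, -123.6, -100.6, -76.2, -71.5])
wrist jawtop (153, [-19.1, -18.2, -16.7, -15.4, -14.6]) nosetop (577, [-17.3, -16.9, -16.0, -15.3, -14.8]) ring None green None
scene jawtop (41, [-33.4, -31.8, -24.8, -17.4, -16.7]) nosetop (8, [-65.5, -64.9, -38.5, -15.5, -15.3]) ring None green (36, [-91.2, -89.2, -78.9, -70.3, -69.6])
18.85 0.0427775758918664 [-4.59207822 -1.06633219 10.01538877] 11.444477587938309
```

Emit:
apply_moves([
  [[0,0,0,0,0,0,0.48],[0,0,0,0,0,0,0.46],[0,0,0,0,0,0,0.445],[0,0,0,0,0,0,0.445],[0,0,0,0,0,0,0.445]],
])

```text
t: 19.35
position: [0.6232, 0.1611, 0.0806]
eef_rot: [[0.999, -0.044, 0.002], [-0.044, -0.999, -0.0], [0.002, 0.0, -1.0]]
contact_force: [-5.0, -2.5, 13.1]
width: 0.0386
finger_force: 15.3
```

```bash
python3 - <<'E'
from h import *
jawmeas('j6');s=env.read_state();print(s['t'],s['width'],s['contact_force'],s['finger_force'])
t=load('j6t');p=load('j6s');q=load('j4t')
f=lambda i:cv2.resize(i,(400,270),interpolation=cv2.INTER_CUBIC)
im=np.vstack([np.hstack([f(q['frame'][115:196,235:355]),f(t['frame'][115:196,235:355])]),np.hstack([f(p['frame'][190:290,270:418]),f(load('j6w')['frame'][60:330,240:640])])])
cv2.imwrite('pics/m7.png',im[...,::-1])
E
```

```text
top jawtop (151, [-40.0, -37.9, -30.2, -21.5, 92.1]) nosetop (49, [-68.6, -68.1, -64.3, -40.8, -38.7]) ring (10, [-45.9, -44.9, -44.4, -42.1, -41.5]) green (436, [-128.3, -123.7, -101.2, -76.7, -72.2])
wrist jawtop (27, [-21.4, -21.0, -20.2, -19.2, -18.9]) nosetop (429, [-21.4, -21.1, -20.3, -19.3, -18.8]) ring None green None
scene jawtop (42, [-37.1, -34.9, -28.3, -21.6, -20.3]) nosetop (6, [-66.2, -65.2, -61.9, -19.7, -19.4]) ring None green (35, [-90.7, -88.5, -79.2, -70.7, -69.6])
19.5 0.03827486212361981 [-5.98071864 -1.43995987 12.86067008] 15.34189447760582
```

View pics/m7.png

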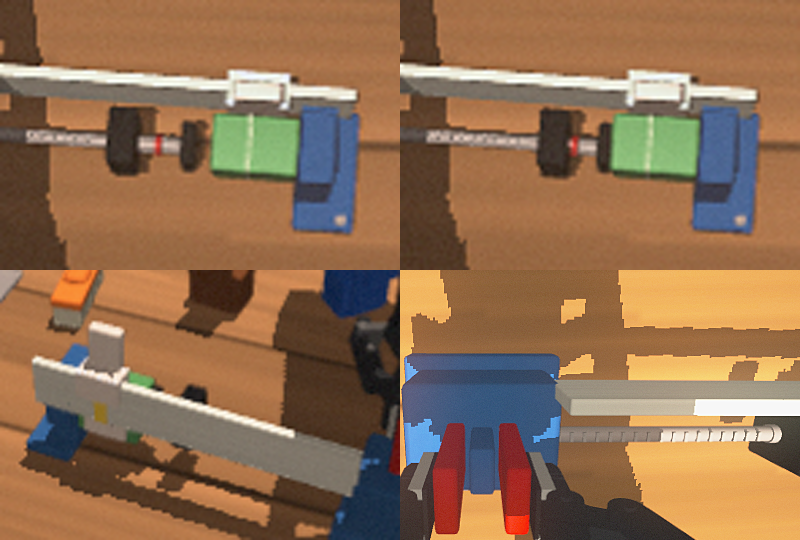

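Top crop: the nose touches the block (605,150) and the ring (573,145) is almost at the jaw. Jaw displacement and ring position both give about 10.5 mm pushed in. I'll add about 1.3 mm.

Emit:
apply_moves([
  [[0,0,0,0,0,0,0.435],[0,0,0,0,0,0,0.43],[0,0,0,0,0,0,0.43],[0,0,0,0,0,0,0.43]],
])

```text
t: 19.9
position: [0.6232, 0.1611, 0.0807]
eef_rot: [[0.999, -0.044, 0.002], [-0.044, -0.999, -0.0], [0.002, 0.0, -1.0]]
contact_force: [-6.6, -1.3, 13.5]
width: 0.0374
finger_force: 25.1
```

```bash
python3 - <<'E'
from h import *
jawmeas('j7');s=env.read_state();print(s['t'],s['width'],s['contact_force'],s['finger_force'])
E
```

```text
top jawtop (142, [-41.3, -39.5, -31.2, -23.1, 90.8]) nosetop (46, [-68.7, -67.9, -64.4, -51.2, -41.4]) ring (13, [-45.8, -44.8, -44.0, -41.7, -41.6]) green (437, [-128.3, -123.7, -100.8, -76.4, -71.7])
wrist jawtop (9, [-21.7, -21.4, -20.6, -20.0, -19.8]) nosetop (391, [-22.4, -21.8, -21.1, -20.3, -19.8]) ring None green None
scene jawtop (42, [-38.5, -36.9, -29.3, -22.0, -20.7]) nosetop (7, [-66.6, -65.3, -61.0, -20.5, -20.4]) ring None green (35, [-91.5, -88.9, -79.9, -71.0, -70.1])
20.05 0.037571103824067247 [-6.14526701 -2.19043034 13.00140891] 25.115934312343597
```

```bash
python3 -c "
from rig import env
print(env.job_done())"
```

```text
the job is handed in; nothing more can be done
None
```

I handed the job in at about 20 s: the green block hangs on the rail at the mark against the fixed jaw, the nose presses on it with its stem in about 12 mm (to the ring), and the gripper is still squeezing the wings. One slip on the way: my first squeeze came in too high and pressed the wing tops with about 9 N, moving nothing.

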